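# Comb loose sample tubes into a row in the receiving tray

### The job

Take the green hand rake and comb the four loose green-capped tubes in the tray together towards the orange sprung pad, until they lie side by side, parallel and touching, square across the tray. Press the row gently and steadily on the pad with the rake, so that the pad gives about 3 to 5 mm (some 4 to 8 N) for a second, never hard; do not touch the tubes with the fingers. Then back off, leave the tubes lying in their row, stand the rake upright again on the middle of its black mat, and leave the things standing round about alone.

Things in the scene. Friction and masses are not known exactly. Their poses are not given: they have to be found in the camera images.
- tray: white fixed tray, blue rims, 148 mm wide (its x). Origin on the desk, mid-width; it runs from y = -195 mm (open end, no wall) to y = +170 mm (end wall 34 mm high, with the stop). Inner width 138 mm, floor 4 mm thick, side walls 25 mm high over the desk. The tubes are combed along its +y towards the stop
- stop_pad (a joint): how far the orange pad is pressed in along the tray's +y, m: 0 free, end stop 0.011. Spring 1500 N/m (3 N at 2 mm, 12 N at 8 mm). Pad 130 mm wide, top 28 mm over the desk. Its grey carriage is clamped at a setting that differs every time and is not measured: the free pad's face lies between y = +92 and +120 mm of the tray: feel or look for it
- tube_a_centre (a point): clear sample tube with a green cap, lying flat in the tray and not rolling; 119 mm long, takes up 15 mm of width in a row (cap width), 13 mm high, about 20 g. The point is its middle, 7 mm above its underside; its y axis runs along the tube. Number 1 counting from the stop
- tube_b_centre (a point): clear sample tube with a green cap, lying flat in the tray and not rolling; 119 mm long, takes up 15 mm of width in a row (cap width), 13 mm high, about 20 g. The point is its middle, 7 mm above its underside; its y axis runs along the tube. Number 2 counting from the stop
- tube_c_centre (a point): clear sample tube with a green cap, lying flat in the tray and not rolling; 119 mm long, takes up 15 mm of width in a row (cap width), 13 mm high, about 20 g. The point is its middle, 7 mm above its underside; its y axis runs along the tube. Number 3 counting from the stop
- tube_d_centre (a point): clear sample tube with a green cap, lying flat in the tray and not rolling; 119 mm long, takes up 15 mm of width in a row (cap width), 13 mm high, about 20 g. The point is its middle, 7 mm above its underside; its y axis runs along the tube. Number 4 counting from the stop
- rake_grip (a point): green rake standing on its tines on the mat, ~140 g: head 126 mm wide (x), 30 mm thick (y), both faces alike, 38 mm high; on it an upright handle plate, 18 mm thick (y), 74 mm wide (x), up to 94 mm over the tines' feet. The point: mid-handle, 70 mm above the feet, over the head's centre. Grip it across the 18 mm. Either face (15 mm from the point) pushes the tubes
- mat: black rubber parking mat of the rake, fixed on the desk, 180 mm (its x) by 100 mm (its y), 3 mm thick; origin on the desk under its centre
- dropper: small white dropper bottle, 26 mm across, 62 mm high, standing loose; origin under its centre
- strip_bottle: white bottle with black cap, 50 mm across, 133 mm high, standing loose; origin under its centre
- tube_w: purple-capped tube lying on the desk outside the tray, 88 mm long (its y), 16 mm thick; origin near its middle, at the underside. Not one of the four to comb

How it is judged:
On the way:
1. the combed row is pressed on the pad with the held rake: pad in by 2 to 7 mm for half a second, all four tubes flat, parallel and together (value of joint stop_pad between 0.002 and 0.007 m and contact force between the fingers and rake above 1 N and contact force between any of tube_a, tube_b, tube_c, tube_d and rake above 0.5 N and angle between the y axis of each of tube_a_centre, tube_b_centre, tube_c_centre, tube_d_centre and the x axis of tray, either way round below 0.12 rad and z of tube_a_centre in the frame of tray between 0.007 and 0.0145 m and z of tube_b_centre in the frame of tray between 0.007 and 0.0145 m and z of tube_c_centre in the frame of tray between 0.007 and 0.0145 m and z of tube_d_centre in the frame of tray between 0.007 and 0.0145 m and y of each of tube_b_centre, tube_c_centre, tube_d_centre in the frame of tray above 0 m and x of tube_b_centre in the frame of tube_a_centre between -0.02 and 0.02 m and x of tube_c_centre in the frame of tube_b_centre between -0.02 and 0.02 m and x of tube_d_centre in the frame of tube_c_centre between -0.02 and 0.02 m), for 0.5 s.
At the end, for the whole second after the job is handed in: tubes at rest, flat in the tray's stop half, each within 7 degrees of square across it, neighbours at most 20 mm apart centre to centre; pad free again (under 1.5 mm); rake released, upright on its mat, grip within 30 mm of the mat's centre (angle between the y axis of each of tube_a_centre, tube_b_centre, tube_c_centre, tube_d_centre and the x axis of tray, either way round below 0.12 rad and z of tube_a_centre in the frame of tray between 0.007 and 0.0145 m and z of tube_b_centre in the frame of tray between 0.007 and 0.0145 m and z of tube_c_centre in the frame of tray between 0.007 and 0.0145 m and z of tube_d_centre in the frame of tray between 0.007 and 0.0145 m and y of each of tube_b_centre, tube_c_centre, tube_d_centre in the frame of tray above 0 m and x of tube_b_centre in the frame of tube_a_centre between -0.02 and 0.02 m and x of tube_c_centre in the frame of tube_b_centre between -0.02 and 0.02 m and x of tube_d_centre in the frame of tube_c_centre between -0.02 and 0.02 m and value of joint stop_pad below 0.0015 m and linear speed of each of tube_a, tube_b, tube_c, tube_d, rake below 0.01 m/s and horizontal distance between rake_grip and mat below 0.03 m and z of rake_grip in the frame of mat between 0.068 and 0.078 m and angle between rake_grip's own z axis and vertical below 0.08 rad); the robot touches nothing.
It fails at once if pad pressed in more than 8 mm (12 N) (value of joint stop_pad above 0.008 m).
It fails at once if a tube pushed by the rake with more than 20 N (contact force between any of tube_a, tube_b, tube_c, tube_d and rake above 20 N).
It fails at once if fingers on a tube (contact force between any of tube_a, tube_b, tube_c, tube_d and the fingers above 0.3 N).
It fails at once if a bystander moved more than 15 mm (distance of any of dropper, strip_bottle, tube_w from where it was at the start of the episode above 0.015 m).
It also fails if it takes over 72 s, if anything falls off the work surface, if the arm or the gripper's body presses on something with over 40 N, if the wrist force passes 120 N, or if a joint passes its speed limit or range.

### The arm

A 6-joint arm with a two-finger parallel gripper is mounted at the origin on a cart in front of the work surface, level with it; the furniture and walls round the work are solid. World frame = base frame: x ahead of the robot, y to its left, z up, the work surface at z = 0. Lengths are in m, angles in rad, forces in N, time in s.
With the tool pointing down it reaches from about 0.3 to 1 m from the base axis. Payload 5.1 kg.
Tool frame: the origin (TCP) lies at the very end of the fingers, on their centre line; the grasp point (between the pads) lies 19 mm behind it; z points along the fingers, y is the direction in which the jaws open and shut (so a half turn about z gives the same grasp; the last joint's range is limited). The gripper opens to 95 mm and grips with 3 to 60 N. Pads are 20 mm wide; open, the fingers measure 119 mm over their backs; the gripper's body (75 mm by 180 mm) begins 59 mm behind the grasp point.
Start: joints at [-0.083, 0.124, 1.65, -0, 1.367, -0.083], TCP at [0.65, -0, 0.18] pointing down, gripper open.
Joint ranges: [-2.61, 2.61], [-1.02, 2.33], [0.03, 2.71], [-1.35, 4.49], [0.32, 2.68], [-2.91, 2.91]. Speed limits (rad/s): [2.57, 2.57, 3.14, 3.14, 3.14, 3.14].

### API

Orientations are given as a unit quaternion [x, y, z, w].
In Python, from station import get_state, snapshot, get_calibration, job_done gives the robot as it stands.
- The arm moves only by the shell command python3 -m inch 'ROWS' [FORCE]. ROWS is JSON, a list that holds one entry, the list of rows, each a list of 7 numbers: the shift along the world's x, y, z in mm, then the turn, a rotation vector about the world's x, y, z in degrees, then the finger opening in mm, from 0 to 95.1. In form: [[[x, y, z, wx, wy, wz, fingers], ...]]. A call has 1 to 8 rows; each row shifts and turns the commanded pose from where the row before left it; what a row does not reach is not made up. A row lasts 1/12 s, in which the tool goes at most 41.7 mm and 7.16 degrees, less where a joint would pass 70% of its speed; a pose out of reach is approached as far as the arm can. A call with a gripper value outside its range is refused whole. The fingers move at their own pace and stop on an object; FORCE is the grip in N (left out, the last holds). Time passes only in rows, so rows that do not move let the fingers close. It gives the time, the measured TCP pose, the force and the opening at its end, in the units of the state.
- get_state(): the state, without advancing time (a new reading comes with each control period).
- snapshot(name): name is "scene" or "side" or "wrist"; returns the picture (384x512x3 uint8, blue, green, red); there is no depth.
- get_calibration(name): a dict with "fx", "fy", "cx", "cy" (pixels), "R" (3x3) and "t" (3): a world point X has camera coordinates R X + t; the wrist camera has in their place "T_tool_cam" (4x4, takes a point from camera to tool coordinates, whose origin is the TCP and whose axes are the flange's). Camera axes: x right, y down, z forward; pixel columns grow to the right and rows downward; lengths in m; the calibration is good to about 2 mm. The wrist camera is an equidistant fisheye: a pixel r from the principal point sees the ray r / f radians off the axis. A picture is of the moment at which its call begins: read the wrist's pose just before it. get_calibration takes no time and is no camera call.
- job_done(): hands the job in, once; it reports no verdict.
The state is a dict: "time": time; "joint_pos": joint angles; "qvel": joint speeds; "joint_torque": joint torques, N m; "tool_pos": TCP position; "tool_rot": TCP orientation; "force": force on the tool from outside, world axes, zero at the start; "wrist_torque": the same for the moment, N m; "opening": opening from 0.0 (shut) to 1.0 (fully open).
Only numpy, scipy, OpenCV 4.12 (cv2) and the standard library are available. Lean on these libraries where they do the work, as an engineer would, in place of code of your own. Each camera call takes 0.05 s, during which the arm holds its last target.

## Working session

There is one attempt and no reset: what is moved stays moved. The work goes in short steps, Python scripts to look and compute and a shell command to move; the robot and the scene stay as the last step left them, time stands still between calls to the robot, and variables do not carry over. Pictures are saved under pics/ and viewed, and the job is handed in when it is done.

```bash
ls; mkdir -p pics
python3 - <<'E'
from station import *
import cv2
s=get_state();print(s)
for n in("scene","side","wrist"):
    cv2.imwrite(f"pics/{n}0.png",snapshot(n))
    c=get_calibration(n);print(n,c)
E
```

```text
pics
{'time': 0.0, 'joint_pos': array([-8.26029887e-02,  1.24539793e-01,  1.65170453e+00, -2.54646810e-05,
        1.36750486e+00, -8.25316649e-02]), 'qvel': array([ 0.00087916,  0.00030522, -0.00027772,  0.00074657,  0.00153397,
        0.00117365]), 'joint_torque': array([-6.25927078e-04, -4.17603564e+01, -3.59935069e+01,  7.73367751e-02,
        4.92534391e-02, -1.75303944e-04]), 'tool_pos': array([6.49263218e-01, 2.18063754e-05, 1.78546653e-01]), 'tool_rot': array([ 7.07129759e-01,  7.07082980e-01, -7.06479136e-04, -8.14670822e-04]), 'force': array([-0.53131912,  0.13813731, -0.08569397]), 'wrist_torque': array([ 0.01554063, -0.01686187, -0.03849364]), 'opening': 0.9956215456565148}
scene {'fx': 437.93143687490914, 'fy': 437.93143687490914, 'cx': 256.575826517284, 'cy': 192.21870332724484, 'R': array([[ 0.18335362, -0.98283991, -0.02017838],
       [-0.48131274, -0.07185568, -0.87359877],
       [ 0.8571578 ,  0.16988961, -0.48622836]]), 't': array([-0.24817212,  0.343462  ,  0.61412541])}
side {'fx': 431.94576280909143, 'fy': 431.94576280909143, 'cx': 254.08423947103825, 'cy': 188.56663965963602, 'R': array([[ 0.99793525,  0.06210743,  0.01636791],
       [ 0.0545228 , -0.68447206, -0.72699743],
       [-0.03394856,  0.72638879, -0.68644506]]), 't': array([-0.57504531, -0.07019915,  1.19876192])}
wrist {'fx': 297.3186396354542, 'fy': 297.3186396354542, 'cx': 255.5888492345548, 'cy': 199.7207159599266, 'T_tool_cam': array([[-2.86526928e-04, -9.71132428e-01, -2.38540825e-01,
         6.64241323e-02],
       [ 9.99999603e-01, -7.69481379e-05, -8.87898255e-04,
         5.72826045e-04],
       [ 8.43911516e-04, -2.38540984e-01,  9.71132064e-01,
        -2.05819357e-01],
       [ 0.00000000e+00,  0.00000000e+00,  0.00000000e+00,
         1.00000000e+00]])}
```

View pics/scene0.png

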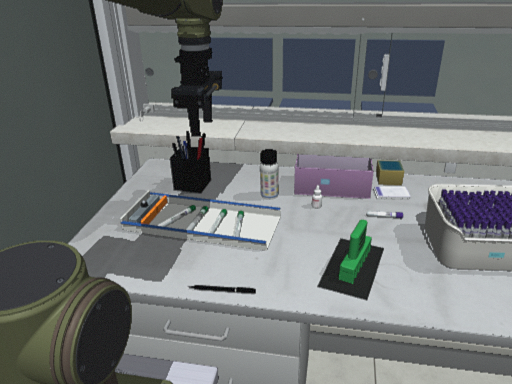

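View pics/side0.png

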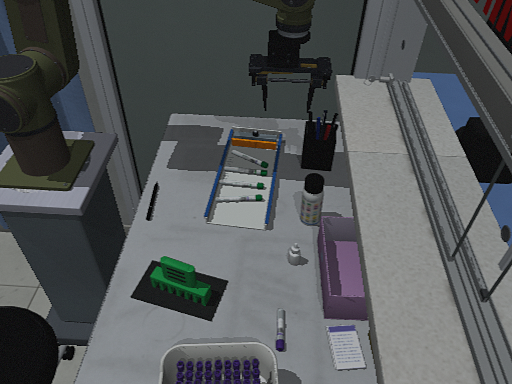

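View pics/wrist0.png

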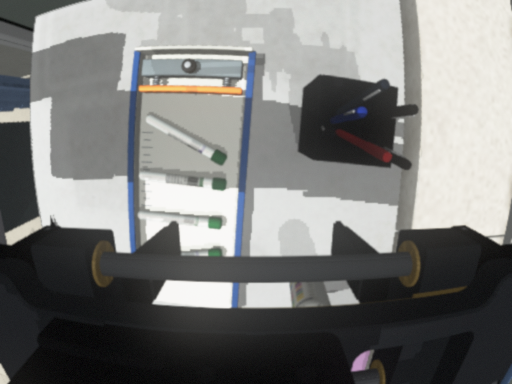

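Overview: tray upper-left of scene view, tubes clear with caps at the tray's +x side; rake on mat at the right. Now measuring.

```bash
cat > h.py <<'E'
import numpy as np,cv2
from scipy.spatial.transform import Rotation as Ro
from station import *
def ray(n,px,st=None,c=None):
    c=c or get_calibration(n);px=np.atleast_2d(np.asarray(px,float))
    x=(px[:,0]-c['cx'])/c['fx'];y=(px[:,1]-c['cy'])/c['fy']
    if n!='wrist':
        d=np.stack([x,y,np.ones_like(x)],1);R=c['R'];return -R.T@c['t'],d@R
    r=np.hypot(x,y)+1e-12
    d=np.stack([x/r*np.sin(r),y/r*np.sin(r),np.cos(r)],1)
    T=c['T_tool_cam'];W=Ro.from_quat(st['tool_rot']).as_matrix()
    return W@T[:3,3]+st['tool_pos'],(d@T[:3,:3].T)@W.T
def plane(n,px,z,st=None):
    o,d=ray(n,px,st);return o+d*((z-o[2])/d[:,2])[:,None]
def proj(n,X,st=None):
    c=get_calibration(n);X=np.atleast_2d(X)
    if n!='wrist':
        p=X@c['R'].T+c['t'];return np.stack([c['fx']*p[:,0]/p[:,2]+c['cx'],c['fy']*p[:,1]/p[:,2]+c['cy']],1)
    T=c['T_tool_cam'];W=Ro.from_quat(st['tool_rot']).as_matrix()
    p=((X-st['tool_pos'])@W-T[:3,3])@T[:3,:3]
    r=np.hypot(p[:,0],p[:,1]);th=np.arctan2(r,p[:,2])
    return np.stack([c['fx']*th*p[:,0]/r+c['cx'],c['fy']*th*p[:,1]/r+c['cy']],1)
E
python3 - <<'E'
import cv2
a=cv2.imread('pics/side0.png')
cv2.imwrite('pics/s_tray.png',cv2.resize(a[115:240,190:290],None,fx=5,fy=4.8,interpolation=cv2.INTER_CUBIC))
cv2.imwrite('pics/s_rake.png',cv2.resize(a[250:330,120:240],None,fx=6,fy=6,interpolation=cv2.INTER_CUBIC))
a=cv2.imread('pics/scene0.png')
cv2.imwrite('pics/c_rake.png',cv2.resize(a[210:310,300:420],None,fx=6,fy=6,interpolation=cv2.INTER_CUBIC))
E
```

```text
(no output)
```

View pics/s_rake.png

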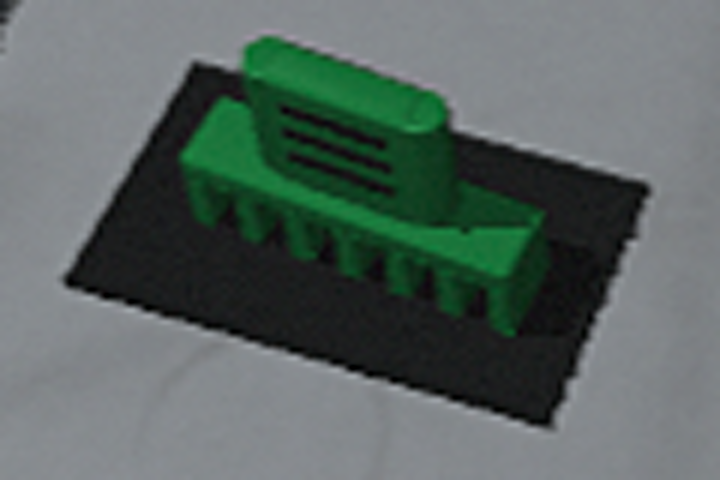

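View pics/c_rake.png

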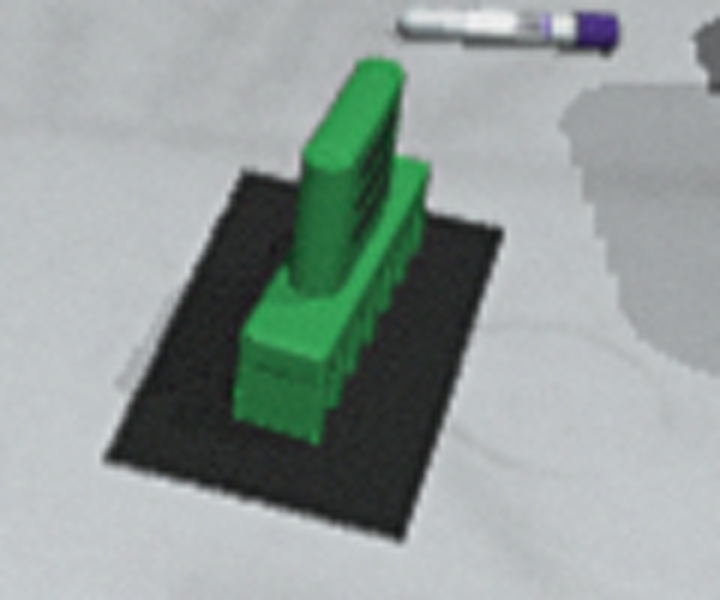

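View pics/s_tray.png

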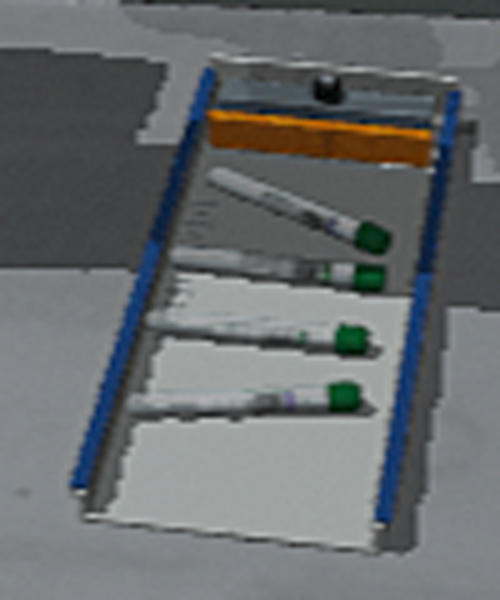

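Run:
```python
from h import *
np.set_printoptions(precision=4,suppress=True)
s=lambda p,a,f:np.array(p,float)/f+a
ms=s([(195,62),(650,185),(552,428),(66,282)],(120,250),6)
mc=s([(243,170),(502,232),(405,540),(105,460)],(300,210),6)
P=plane('side',ms,.003);Q=plane('scene',mc,.003)
print('mat side',P,P.mean(0));print('mat scene',Q,Q.mean(0))
for M in(P,Q): 
  M=M[:,:2]; print(sorted(np.linalg.norm(M-np.roll(M,1,0),axis=1)))
hs=plane('side',s([(222,98),(545,213),(507,277),(182,157)],(120,250),6),.041)
print('head side',hs,hs.mean(0))
print('head scene',plane('scene',s([(248,330),(325,358),(430,163)],(300,210),6),.041))
print('handle top side',plane('side',s([(252,50),(270,38),(445,110),(432,130)],(120,250),6),.097))
print('handle top scene',plane('scene',s([(305,155),(345,168),(403,70),(365,62)],(300,210),6),.097))
k=np.array([5,4.8])
print('rim',plane('side',np.array([(208,72),(78,488),(458,95),(382,522)])/k+(190,115),.025))
print('floor end',plane('side',np.array([(85,517),(372,548)])/k+(190,115),.004))
print('pad top',plane('side',np.array([(210,112),(432,130)])/k+(190,115),.028),plane('side',np.array([(210,147),(428,165)])/k+(190,115),.004))
```

```text
mat side [[ 0.3693 -0.3092  0.003 ]
 [ 0.5428 -0.3507  0.003 ]
 [ 0.5207 -0.4477  0.003 ]
 [ 0.347  -0.4048  0.003 ]] [ 0.445  -0.3781  0.003 ]
mat scene [[ 0.5384 -0.35    0.003 ]
 [ 0.513  -0.4453  0.003 ]
 [ 0.3409 -0.4045  0.003 ]
 [ 0.3635 -0.3082  0.003 ]] [ 0.439 -0.377  0.003]
[np.float64(0.09815520733557699), np.float64(0.09947526493270976), np.float64(0.17842472265703369), np.float64(0.17889410098721414)]
[np.float64(0.09861391302489082), np.float64(0.09889429559817306), np.float64(0.1768653672563158), np.float64(0.17984529300705349)]
head side [[ 0.3944 -0.3519  0.041 ]
 [ 0.5126 -0.3904  0.041 ]
 [ 0.5035 -0.4159  0.041 ]
 [ 0.3864 -0.3771  0.041 ]] [ 0.4492 -0.3838  0.041 ]
head scene [[ 0.3913 -0.3516  0.041 ]
 [ 0.3807 -0.3765  0.041 ]
 [ 0.4983 -0.4146  0.041 ]]
handle top side [[ 0.4168 -0.3724  0.097 ]
 [ 0.4216 -0.3671  0.097 ]
 [ 0.4834 -0.3914  0.097 ]
 [ 0.4806 -0.3994  0.097 ]]
handle top scene [[ 0.4142 -0.3655  0.097 ]
 [ 0.4087 -0.3783  0.097 ]
 [ 0.4709 -0.3986  0.097 ]
 [ 0.4741 -0.3859  0.097 ]]
rim [[ 0.4985  0.1651  0.025 ]
 [ 0.472  -0.1892  0.025 ]
 [ 0.6474  0.1537  0.025 ]
 [ 0.6173 -0.2007  0.025 ]]
floor end [[ 0.4741 -0.1894  0.004 ]
 [ 0.6132 -0.1994  0.004 ]]
pad top [[0.5043 0.1202 0.028 ]
 [0.6329 0.1131 0.028 ]] [[0.5041 0.1169 0.004 ]
 [0.6319 0.1098 0.004 ]]
```

Run:
```python
from h import *
np.set_printoptions(precision=4,suppress=True)
st=get_state()
a=cv2.imread('pics/wrist0.png');h=cv2.cvtColor(a,cv2.COLOR_BGR2HSV)
m=cv2.inRange(h,(5,130,100),(22,255,255));ys,xs=np.nonzero(m)
k=(xs<250)&(ys<110);print('orange',xs[k].min(),xs[k].max(),ys[k].min(),ys[k].max())
for x in range(145,240,15):
  y=ys[k&(xs==x)];print(x,y.min(),y.max())
m=cv2.inRange(h,(105,120,80),(125,255,255))
for y in range(60,240,20):
  x=np.nonzero(m[y,100:270])[0]+100;x1=x[x<180];x2=x[x>200]
  pp=[(x1.min(),y),(x1.max()+1,y),(x2.min(),y),(x2.max()+1,y)] if len(x1) and len(x2) else []
  if pp:print(y,pp[0][0],pp[1][0],pp[2][0],pp[3][0],plane('wrist',pp,.025,st)[:,:2].ravel())
cv2.imwrite('pics/w_tray.png',cv2.resize(a[40:265,120:265],None,fx=4,fy=2.6,interpolation=cv2.INTER_CUBIC))
```

```text
orange 139 241 85 93
145 86 91
160 86 91
175 86 91
190 87 91
205 87 92
220 88 92
235 88 93
60 134 139 250 254 [0.4952 0.1607 0.5022 0.1598 0.6428 0.1504 0.6476 0.1503]
80 132 137 248 253 [0.493  0.1342 0.5    0.1334 0.6404 0.1252 0.6464 0.1252]
200 129 133 239 244 [ 0.4812 -0.0223  0.4872 -0.0223  0.6288 -0.0223  0.635  -0.0223]
220 130 134 238 242 [ 0.4795 -0.0502  0.4856 -0.0501  0.6271 -0.0484  0.6322 -0.0484]
```

View pics/w_tray.png

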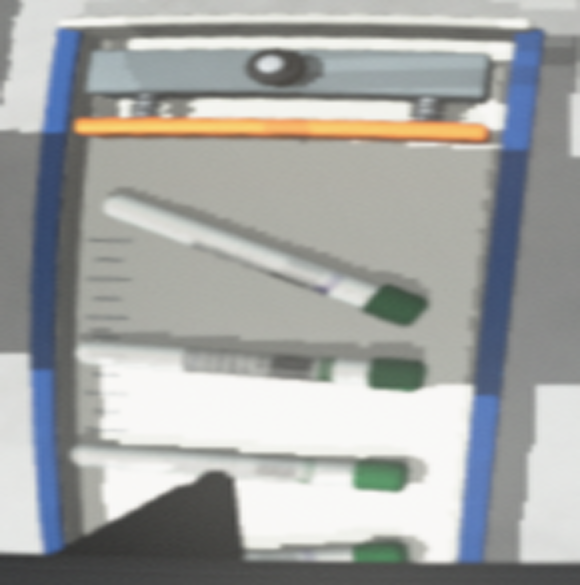

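```bash
python3 -m inch '[[[-17,-32,3,0,0,6,95],[-17,-32,3,0,0,6,95],[-17,-32,3,0,0,6,95],[-17,-32,3,0,0,6,95],[-17,-32,3,0,0,6,95],[-17,-32,3,0,0,6,95]]]'; python3 -m inch '[[[-17,-32,3,0,0,6,95],[-17,-32,3,0,0,6,95],[-17,-32,3,0,0,6,95],[-17,-32,3,0,0,6,95],[-17,-32,3,0,0,6,95],[-17,-32,3,0,0,6,95],[0,0,0,0,0,0,95],[0,0,0,0,0,0,95]]]'
python3 - <<'E'
from h import *
st=get_state();a=snapshot('wrist');cv2.imwrite('pics/w1.png',a);print(st['tool_pos'],Ro.from_quat(st['tool_rot']).as_matrix())
import pickle;pickle.dump(st,open('st1.pkl','wb'))
E
```

```text
time: 0.65
tool_pos: [0.5468, -0.1932, 0.1976]
tool_rot: [0.451, 0.892, -0.0, -0.0]
force: [-0.3, -0.1, 0.3]
opening: 0.998
time: 1.32
tool_pos: [0.445, -0.3852, 0.2156]
tool_rot: [0.159, 0.987, 0.0, -0.0]
force: [-0.1, -0.2, 1.0]
opening: 0.999
[ 0.44501186 -0.38524804  0.21558115] [[-9.49700239e-01  3.13160406e-01 -1.28310389e-04]
 [ 3.13160269e-01  9.49700081e-01  6.33907081e-04]
 [ 3.20370986e-04  5.61839991e-04 -9.99999791e-01]]
```

View pics/w1.png

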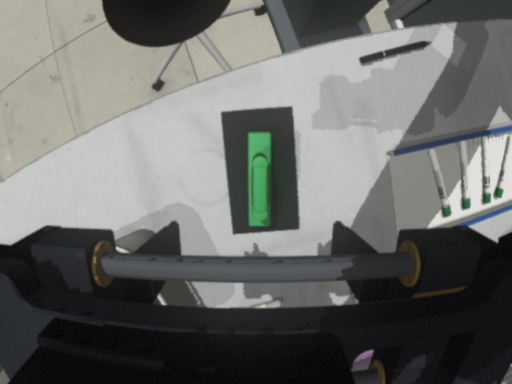

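The wrist view shows the rake upright near (260,180), mat corners about (222,113),(292,107),(299,230),(233,234); rake appears nearly aligned with the tool.

Run:
```python
from h import *
import pickle
np.set_printoptions(precision=4,suppress=True)
st=pickle.load(open('st1.pkl','rb'));a=cv2.imread('pics/w1.png')
P=plane('wrist',[(222,112),(292,107),(299,230),(233,234)],.003,st);print(P[:,:2],P.mean(0))
h=cv2.cvtColor(a,cv2.COLOR_BGR2HSV);m=cv2.inRange(h,(45,100,40),(80,255,255));m[:,:200]=0;m[:,320:]=0
ct=max(cv2.findContours(m,0,1)[0],key=cv2.contourArea);print(cv2.minAreaRect(ct),cv2.boundingRect(ct))
print('tcp',proj('wrist',[st['tool_pos']],st))
for z,f in((.041,'head'),):
  p=plane('wrist',cv2.boxPoints(cv2.minAreaRect(ct)),z,st);print(p,p.mean(0))
cv2.imwrite('pics/w1r.png',cv2.resize(a[100:240,210:310],None,fx=4,fy=4,interpolation=cv2.INTER_CUBIC))
```

```text
[[ 0.3452 -0.4017]
 [ 0.369  -0.3067]
 [ 0.5444 -0.3494]
 [ 0.5191 -0.4455]] [ 0.4444 -0.3758  0.003 ]
((259.0, 179.0), (94.0, 22.0), 90.0) (248, 132, 23, 95)
tcp [[255.6965 220.6268]]
[[ 0.3836 -0.3752  0.041 ]
 [ 0.3923 -0.3487  0.041 ]
 [ 0.5115 -0.3867  0.041 ]
 [ 0.5021 -0.4149  0.041 ]] [ 0.4474 -0.3814  0.041 ]
```

View pics/w1r.png

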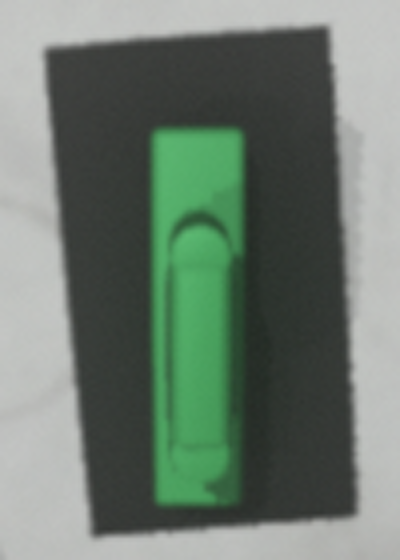

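```bash
python3 -m inch '[[[1,1.5,-30,0,0,0,60],[1,1.5,-30,0,0,0,60],[0,0,-30,0,0,0,60],[0,0,-30,0,0,0,60],[0,0,-20,0,0,0,60],[0,0,-12,0,0,0,60],[0,0,-8,0,0,0,60],[0,0,0,0,0,0,60]]]'
python3 - <<'E'
from h import *
st=get_state();a=snapshot('wrist');cv2.imwrite('pics/w2.png',a);print(st['tool_pos'])
E
```

```text
time: 2.03
tool_pos: [0.4478, -0.3795, 0.0543]
tool_rot: [0.156, 0.988, 0.001, -0.001]
force: [-0.2, 0.2, -0.3]
opening: 0.63
[ 0.4477874  -0.37946469  0.05426049]
```

View pics/w2.png

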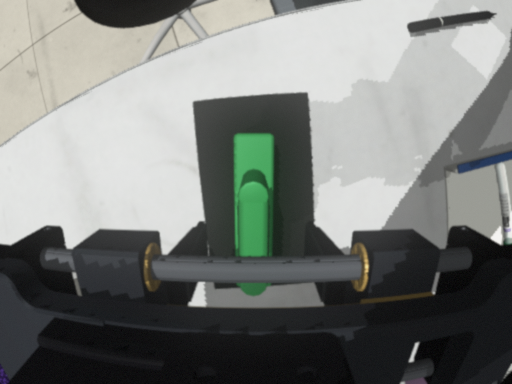

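```bash
python3 -m inch '[[[0,-0.5,0,0,0,0,30],[0,0,0,0,0,0,14],[0,0,0,0,0,0,10],[0,0,0,0,0,0,10],[0,0,0,0,0,0,10],[0,0,0,0,0,0,10],[0,0,0,0,0,0,10],[0,0,0,0,0,0,10]]]' 45
python3 -m inch '[[[0,0,4,0,0,0,10],[0,0,6,0,0,0,10],[0,0,20,0,0,0,10],[0,0,30,0,0,0,10],[0,0,30,0,0,0,10],[0,0,20,0,0,0,10],[0,0,0,0,0,0,10],[0,0,0,0,0,0,10]]]'
python3 - <<'E'
from h import *
np.set_printoptions(precision=4,suppress=True)
st=get_state();print(st['tool_pos'],Ro.from_quat(st['tool_rot']).as_matrix()[:,1])
for n in('scene','side','wrist'):
  a=snapshot(n);cv2.imwrite(f'pics/{n}3.png',a)
a=cv2.imread('pics/side3.png');b=cv2.imread('pics/scene3.png')
cv2.imwrite('pics/x3.png',np.hstack([cv2.resize(a[190:320,110:240],None,fx=3,fy=3),cv2.resize(b[150:280,300:430],None,fx=3,fy=3)]))
E
```

```text
time: 2.75
tool_pos: [0.448, -0.3815, 0.056]
tool_rot: [0.157, 0.988, 0.0, 0.0]
force: [0.7, 1.0, 1.1]
opening: 0.184
time: 3.42
tool_pos: [0.4486, -0.3822, 0.1675]
tool_rot: [0.156, 0.988, -0.001, 0.001]
force: [-0.3, -0.7, -1.3]
opening: 0.186
[ 0.4486 -0.3822  0.1675] [ 0.309   0.9511 -0.0015]
```

View pics/x3.png

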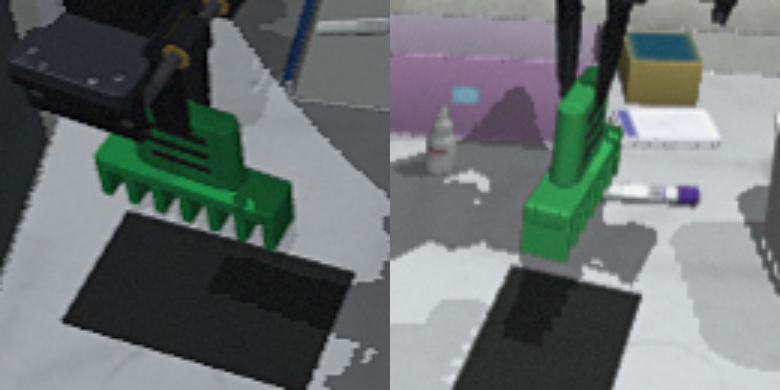

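View pics/wrist3.png

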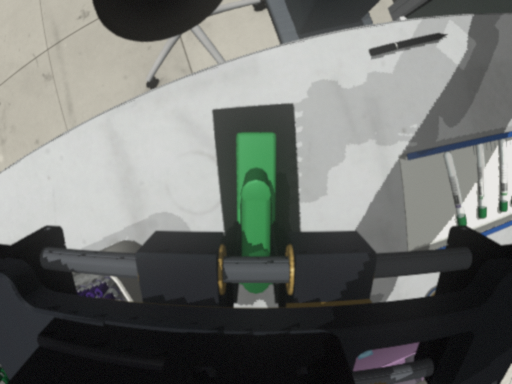

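Run:
```python
from h import *
np.set_printoptions(precision=4,suppress=True)
k=np.array([5,4.8])
yaw=np.radians(-4.4);u=np.array([np.cos(yaw),np.sin(yaw)]);v=np.array([-u[1],u[0]])
o=np.array([.5597,-.0003])
for n,e in dict(a=((215,176),(385,238)),b=((175,258),(382,277)),c=((150,322),(365,340)),d=((132,405),(358,397))).items():
  p=plane('side',np.array(e)/k+(190,115),.011)[:,:2];print(n,(p-o)@u,(p-o)@v)
p=o+v*-.165;print('rake start',p)
p=plane('side',[(312,222),(294,262),(280,325),(164,0)],0);print(p)
```

```text
a [-0.0549  0.0476] [0.0765 0.0352]
b [-0.0635  0.05  ] [-0.0004  0.0011]
c [-0.0665  0.0473] [-0.0553 -0.052 ]
d [-0.0628  0.0493] [-0.1201 -0.0965]
rake start [ 0.547  -0.1648]
[[ 0.7282 -0.1639 -0.    ]
 [ 0.6836 -0.2881  0.    ]
 [ 0.6552 -0.4443  0.    ]
 [ 0.0607  1.24   -0.    ]]
```

```bash
python3 -m inch '[[[14,30,0,0,0,2,10],[14,30,0,0,0,2,10],[14,30,0,0,0,2,10],[14,30,0,0,0,2,10],[14,30,0,0,0,2,10],[14,30,0,0,0,2,10],[14,30,0,0,0,1.6,10],[0,0,0,0,0,0,10]]]'
python3 -m inch '[[[0,0,-20,0,0,0,10],[0,0,-25,0,0,0,10],[0,0,-15,0,0,0,10],[0,0,0,0,0,0,10],[0,0,0,0,0,0,10]]]'
python3 - <<'E'
from h import *
np.set_printoptions(precision=4,suppress=True)
st=get_state();print(st['tool_pos'],Ro.from_quat(st['tool_rot']).as_matrix()[:,1])
for n in('side','wrist'):
  a=snapshot(n);cv2.imwrite(f'pics/{n}4.png',a)
  if n=='side':cv2.imwrite('pics/s4.png',cv2.resize(a[110:250,180:300],None,fx=5,fy=4,interpolation=2))
E
```

```text
time: 4.23
tool_pos: [0.5465, -0.1664, 0.1634]
tool_rot: [0.036, 0.999, 0.002, -0.001]
force: [0.1, -0.1, -1.6]
opening: 0.182
time: 4.65
tool_pos: [0.5442, -0.1712, 0.1033]
tool_rot: [0.039, 0.999, 0.001, -0.002]
force: [0.0, 0.6, -1.0]
opening: 0.185
[ 0.5442 -0.1712  0.1033] [0.0771 0.997  0.0014]
```

View pics/s4.png

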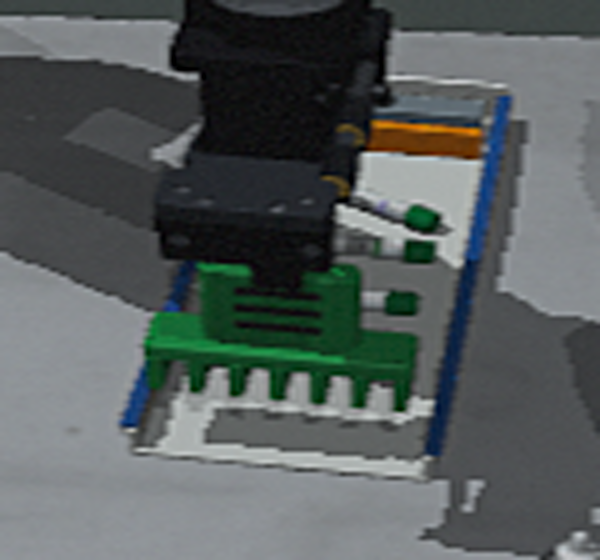

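View pics/wrist4.png

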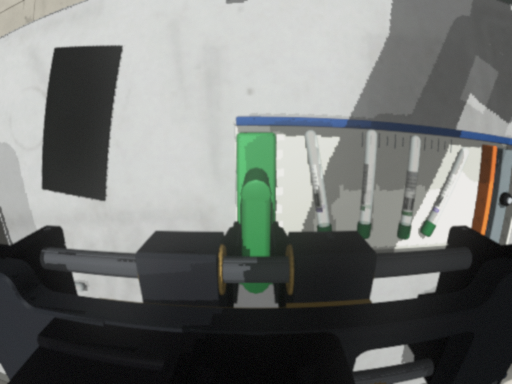

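Run:
```python
from h import *
np.set_printoptions(precision=4,suppress=True)
st=get_state()
yaw=np.radians(-4.4);u=np.array([np.cos(yaw),np.sin(yaw)]);v=np.array([-u[1],u[0]]);o=np.array([.5597,-.0003])
a=cv2.imread('pics/wrist4.png');h=cv2.cvtColor(a,cv2.COLOR_BGR2HSV)
g=cv2.inRange(h,(45,100,40),(80,255,255));b=cv2.inRange(h,(105,120,60),(125,255,255))
for x in(245,255,265):
  gy=np.nonzero(g[100:200,x])[0].min()+100
  by=np.nonzero(b[90:150,x])[0]+90
  p=plane('wrist',[(x,gy)],.0883,st)[:,:2];q=plane('wrist',[(x,by.min()),(x,by.max()+1)],.025,st)[:,:2]
  print(x,gy,by.min(),by.max(),(p-o)@u,(q-o)@u,(q-o)@v)
gx=np.nonzero(g[150,200:300])[0]+200
p=plane('wrist',[(gx.min(),150),(gx.max()+1,150)],.0883,st)[:,:2];print('faces y',(p-o)@v,(st['tool_pos'][:2]-o)@np.stack([u,v],1))
for e in [((310,132),(325,228)),((371,131),(364,233)),((414,138),(404,233)),((460,151),(428,231))]:
  p=plane('wrist',e,.011,st)[:,:2]-o;print('tube',p@u,p@v)
p=plane('wrist',[(487,146),(495,240)],.028,st)[:,:2]-o;
s=[( 492,146),(476,232)]
p=plane('wrist',s,.028,st)[:,:2]-o;print('pad',p@u,p@v)
cv2.imwrite('pics/w4c.png',cv2.resize(a[110:250,230:512],None,fx=2.8,fy=4,interpolation=2))
```

```text
245 133 118 123 [-0.0628] [-0.0763 -0.0705] [-0.1825 -0.1825]
255 133 118 123 [-0.0628] [-0.0763 -0.0705] [-0.173 -0.173]
265 133 118 123 [-0.0628] [-0.0763 -0.0705] [-0.1634 -0.1634]
faces y [-0.1856 -0.1578] [-0.0003 -0.1722]
tube [-0.0633  0.0393] [-0.1172 -0.0967]
tube [-0.0672  0.0462] [-0.0506 -0.0501]
tube [-0.063  0.048] [0.0034 0.0026]
tube [-0.0526  0.0468] [0.0731 0.0376]
pad [-0.0635  0.0454] [0.1139 0.1058]
```

View pics/w4c.png

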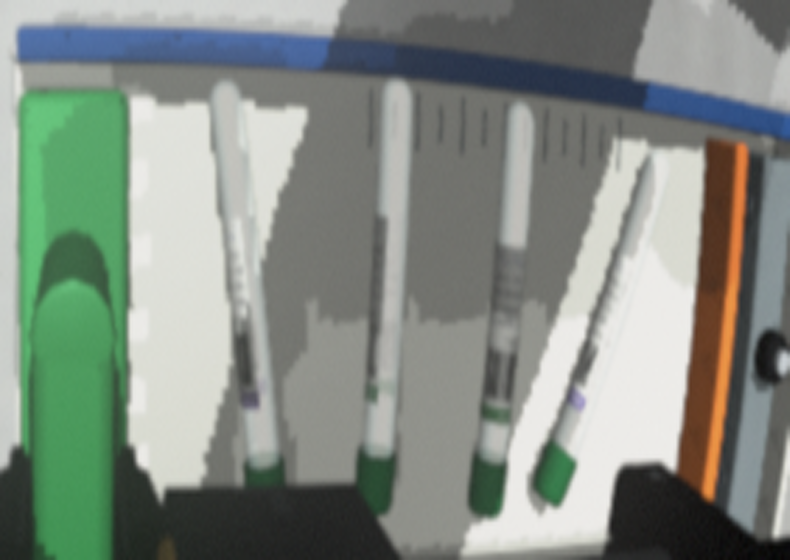

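```bash
python3 -m inch '[[[-1,0,-15,0,0,0,10],[0,0,-15,0,0,0,10],[0,0,-8,0,0,0,10],[0,0,0,0,0,0,10],[0,0,0,0,0,0,10]]]'; python3 -c "
from h import *
s=get_state();print(s['tool_pos'],Ro.from_quat(s['tool_rot']).as_matrix()[:,1:],s['force'])"
```

```text
time: 5.17
tool_pos: [0.5452, -0.1718, 0.0684]
tool_rot: [0.038, 0.999, -0.0, 0.0]
force: [0.2, -0.3, -1.7]
opening: 0.184
[ 0.54523468 -0.17176472  0.06841591] [[ 7.69118023e-02  3.98961556e-04]
 [ 9.97037890e-01 -1.76037418e-04]
 [-1.44831137e-04 -9.99999905e-01]] [ 0.16161626 -0.28285354 -1.70910715]
```

```bash
python3 -m inch '[[[0,0,-4,0,0,0,10],[0,0,-4.5,0,0,0,10],[0,0,0,0,0,0,10],[0,0,0,0,0,0,10]]]'; python3 -m inch '[[[0.4,5,0,0,0,0,10],[0.4,5,0,0,0,0,10],[0.4,5,0,0,0,0,10],[0.4,5,0,0,0,0,10],[0.4,5,0,0,0,0,10],[0.4,5,0,0,0,0,10],[0.4,5,0,0,0,0,10],[0.4,5,0,0,0,0,10]]]'
python3 - <<'E'
from h import *
st=get_state();a=snapshot('wrist');cv2.imwrite('pics/w5.png',cv2.resize(a[100:260,200:512],None,fx=2.5,fy=3,interpolation=2));print(st['tool_pos'],st['force'])
E
```

```text
time: 5.5
tool_pos: [0.5449, -0.1715, 0.0593]
tool_rot: [0.038, 0.999, 0.0, -0.0]
force: [0.8, 0.6, -0.9]
opening: 0.185
time: 6.17
tool_pos: [0.5482, -0.1309, 0.0594]
tool_rot: [0.038, 0.999, -0.0, -0.0]
force: [-0.8, -0.2, -1.8]
opening: 0.186
[ 0.54822752 -0.13092897  0.05935354] [-0.80825519 -0.18462244 -1.76447584]
```

View pics/w5.png

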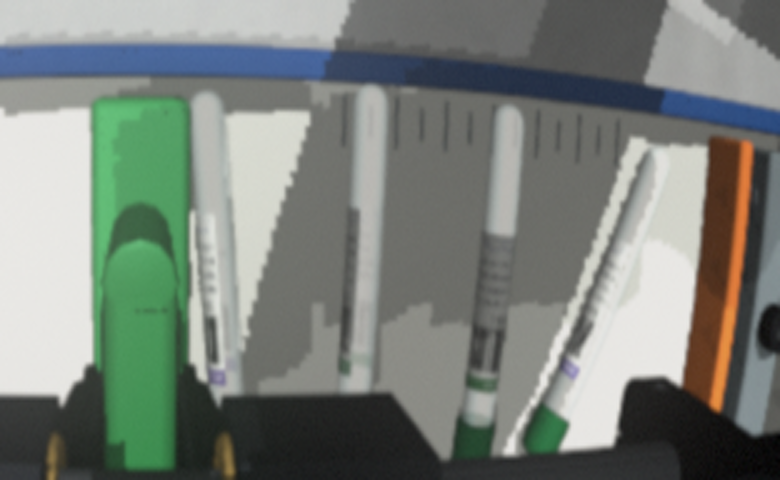

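The rake is against tube d (px ~205,100), which is starting to turn square; the rest undisturbed.

```bash
for i in 1; do python3 -m inch '[[[0.4,5,0,0,0,0,10],[0.4,5,0,0,0,0,10],[0.4,5,0,0,0,0,10],[0.4,5,0,0,0,0,10],[0.4,5,0,0,0,0,10],[0.4,5,0,0,0,0,10],[0.4,5,0,0,0,0,10],[0.4,5,0,0,0,0,10]]]'; done;  python3 -m inch '[[[0.4,5,0,0,0,0,10],[0.4,5,0,0,0,0,10],[0.4,5,0,0,0,0,10],[0.4,5,0,0,0,0,10],[0.4,5,0,0,0,0,10],[0.4,5,0,0,0,0,10],[0.4,5,0,0,0,0,10],[0.4,5,0,0,0,0,10]]]';python3 - <<'E'
from h import *
st=get_state();a=snapshot('wrist');cv2.imwrite('pics/w6.png',cv2.resize(a[100:260,200:512],None,fx=2.5,fy=3,interpolation=2));print(st['tool_pos'],st['force'])
a=snapshot('side');cv2.imwrite('pics/s6.png',cv2.resize(a[110:250,180:300],None,fx=5,fy=4,interpolation=2))
E
```

```text
time: 6.88
tool_pos: [0.5514, -0.091, 0.0593]
tool_rot: [0.038, 0.999, -0.0, -0.0]
force: [0.3, -0.3, -0.1]
opening: 0.184
time: 7.55
tool_pos: [0.5546, -0.0511, 0.0594]
tool_rot: [0.038, 0.999, -0.0, -0.0]
force: [0.5, 0.5, -1.0]
opening: 0.18
[ 0.55462894 -0.05106079  0.05935249] [ 0.54337341  0.54066305 -0.96430987]
```

View pics/w6.png

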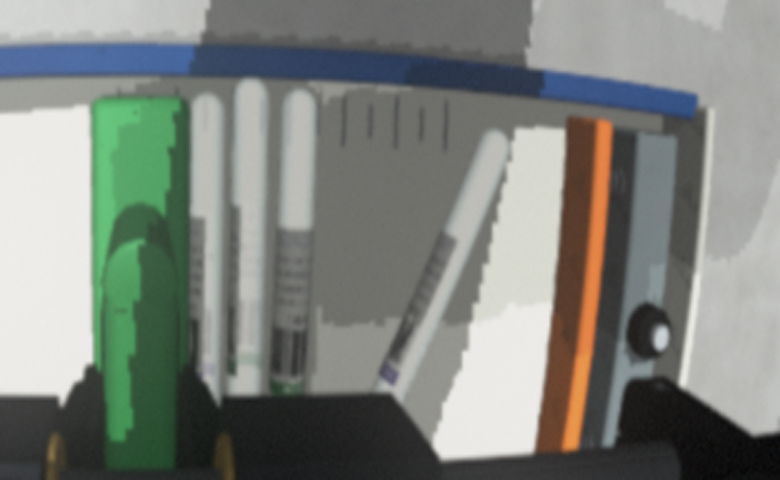

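View pics/s6.png

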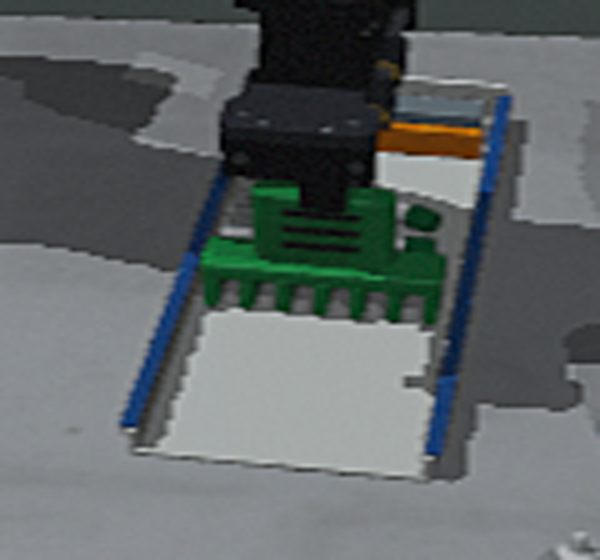

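Run:
```python
from h import *
np.set_printoptions(precision=4,suppress=True)
st=get_state();print(st['time'])
yaw=np.radians(-4.4);u=np.array([np.cos(yaw),np.sin(yaw)]);v=np.array([-u[1],u[0]]);o=np.array([.5597,-.0003])
k=np.array([2.5,3]);f=lambda p:np.array(p)/k+(200,100)
for nm,pp,z in(('pad front top',[(596,125),(586,280),(567,430)],.028),('pad foot',[(567,120),(556,270),(541,430)],.004),('head front',[(189,100),(189,300)],.0443),('tube b top right',[(317,100),(303,380)],.011),('endwall outer',[(712,112)],.034)):
  p=plane('wrist',f(pp),z,st)[:,:2]-o;print(nm,p@u,p@v)
print((st['tool_pos'][:2]-o)@v)
```

```text
7.65
pad front top [-0.0635 -0.0154  0.0344] [0.115  0.1157 0.1159]
pad foot [-0.0637 -0.0135  0.0439] [0.1171 0.1167 0.1188]
head front [-0.0636 -0.013 ] [-0.0361 -0.0355]
tube b top right [-0.0641  0.0204] [0.0107 0.0094]
endwall outer [-0.0728] [0.1705]
-0.05064576040133655
```

```bash
python3 -m inch '[[[0.4,5,0,0,0,0,10],[0.4,5,0,0,0,0,10],[0.4,5,0,0,0,0,10],[0.4,5,0,0,0,0,10],[0.4,5,0,0,0,0,10],[0.4,5,0,0,0,0,10],[0.4,5,0,0,0,0,10],[0.4,5,0,0,0,0,10]]]'; python3 -m inch '[[[0.3,4,0,0,0,0,10],[0.3,4,0,0,0,0,10],[0.3,4,0,0,0,0,10],[0.3,4,0,0,0,0,10],[0.3,4,0,0,0,0,10],[0.3,4,0,0,0,0,10],[0,0,0,0,0,0,10]]]';python3 - <<'E'
from h import *
st=get_state();a=snapshot('wrist');cv2.imwrite('pics/w7.png',cv2.resize(a[100:260,200:512],None,fx=2.5,fy=3,interpolation=2));print(st['tool_pos'],st['force'])
a=snapshot('side');cv2.imwrite('pics/s7.png',cv2.resize(a[110:200,200:300],None,fx=6,fy=6,interpolation=2))
E
```

```text
time: 8.32
tool_pos: [0.5578, -0.011, 0.0594]
tool_rot: [0.038, 0.999, -0.0, 0.0]
force: [-0.6, -1.3, -1.1]
opening: 0.185
time: 8.9
tool_pos: [0.5596, 0.0133, 0.0593]
tool_rot: [0.038, 0.999, 0.0, -0.0]
force: [0.0, 0.2, -1.8]
opening: 0.185
[0.55960412 0.01328373 0.05932701] [ 0.03143213  0.1767497  -1.78411528]
```

View pics/w7.png

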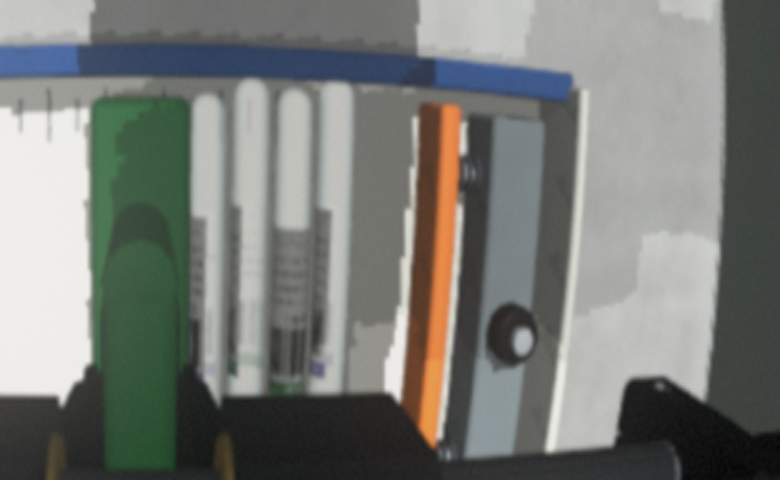

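View pics/s7.png

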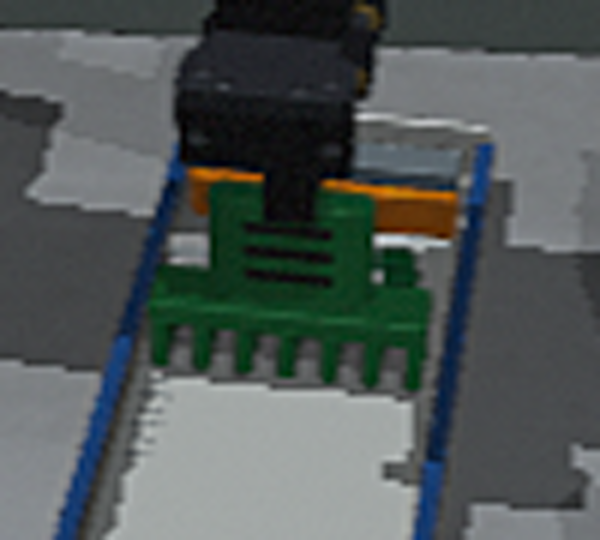

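All four tubes now lie in a row ahead of the rake (crop x 190–353), pad about 25 mm further on. Approaching slowly.

```bash
python3 -m inch '[[[0.2,3,0,0,0,0,10],[0.3,3,0,0,0,0,10],[0.2,3,0,0,0,0,10],[0.2,3,0,0,0,0,10],[0.2,3,0,0,0,0,10],[0.2,3,0,0,0,0,10],[0.2,2,0,0,0,0,10],[0,0,0,0,0,0,10]]]'; python3 -m inch '[[[0.1,1,0,0,0,0,10],[0.1,1,0,0,0,0,10],[0,0,0,0,0,0,10]]]'; python3 -m inch '[[[0.1,1,0,0,0,0,10],[0.1,1,0,0,0,0,10],[0,0,0,0,0,0,10]]]';  python3 - <<'E'
from h import *
np.set_printoptions(precision=4,suppress=True)
st=get_state();a=snapshot('wrist');cv2.imwrite('pics/w8.png',cv2.resize(a[100:260,200:512],None,fx=2.5,fy=3,interpolation=2));print(st['tool_pos'],st['force'])
E
```

```text
time: 9.67
tool_pos: [0.5611, 0.033, 0.0594]
tool_rot: [0.038, 0.999, 0.0, 0.0]
force: [-0.4, 0.0, -0.9]
opening: 0.184
time: 9.92
tool_pos: [0.5613, 0.0346, 0.0594]
tool_rot: [0.038, 0.999, 0.0, -0.0]
force: [1.0, -0.1, -2.1]
opening: 0.184
time: 10.17
tool_pos: [0.5615, 0.0366, 0.0593]
tool_rot: [0.038, 0.999, 0.0, 0.0]
force: [-0.6, 0.9, -1.3]
opening: 0.183
[0.5615 0.0366 0.0593] [-0.5519  0.8798 -1.3468]
```

View pics/w8.png

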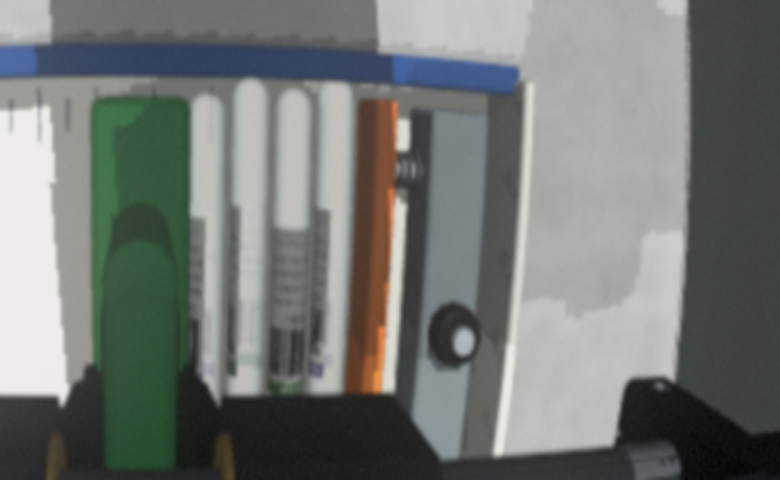

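```bash
python3 -m inch '[[[0.1,1,0,0,0,0,10],[0.1,1,0,0,0,0,10],[0,0,0,0,0,0,10]]]'; python3 -m inch '[[[0.1,1,0,0,0,0,10],[0,0,0,0,0,0,10],[0,0,0,0,0,0,10]]]'; python3 -m inch '[[[0.1,1,0,0,0,0,10],[0,0,0,0,0,0,10],[0,0,0,0,0,0,10]]]'
```

```text
time: 10.47
tool_pos: [0.5617, 0.0386, 0.0594]
tool_rot: [0.038, 0.999, -0.0, 0.0]
force: [-0.1, 0.3, -1.5]
opening: 0.184
time: 10.72
tool_pos: [0.5617, 0.0393, 0.0593]
tool_rot: [0.038, 0.999, -0.0, -0.0]
force: [0.4, -1.8, -0.8]
opening: 0.183
time: 10.97
tool_pos: [0.5619, 0.0402, 0.0594]
tool_rot: [0.038, 0.999, -0.0, -0.0]
force: [-1.2, -2.1, 0.4]
opening: 0.187
```

```bash
python3 -m inch '[[[0.1,1,0,0,0,0,10],[0,0,0,0,0,0,10],[0,0,0,0,0,0,10]]]'; python3 -m inch '[[[0,0.5,0,0,0,0,10],[0,0.5,0,0,0,0,10],[0,0,0,0,0,0,10],[0,0,0,0,0,0,10]]]'
python3 - <<'E'
from h import *
np.set_printoptions(precision=4,suppress=True)
st=get_state();a=snapshot('wrist');cv2.imwrite('pics/w9.png',cv2.resize(a[100:260,200:512],None,fx=2.5,fy=3,interpolation=2));print(st['tool_pos'],st['force'])
print(get_state()['force'])
E
```

```text
time: 11.22
tool_pos: [0.562, 0.0411, 0.0595]
tool_rot: [0.038, 0.999, -0.0, -0.0]
force: [-1.5, -3.7, -0.1]
opening: 0.18
time: 11.55
tool_pos: [0.562, 0.0421, 0.0595]
tool_rot: [0.038, 0.999, -0.0, 0.0]
force: [-1.4, -4.2, 0.7]
opening: 0.182
[0.562  0.0421 0.0595] [-1.4348 -4.1927  0.6556]
[-1.5301 -5.7212  0.5829]
```

View pics/w9.png

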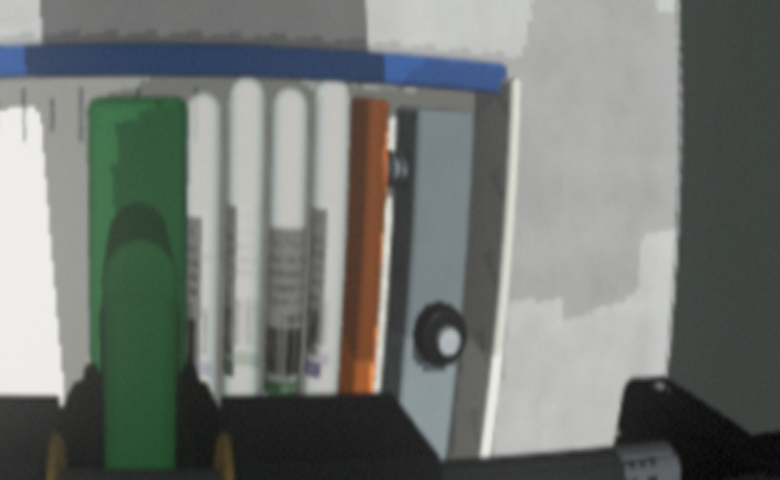

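Row pressed on the pad (pad edge crop x≈350, touching tube a), tubes parallel. Force ~5 N; a little more and hold.

```bash
python3 -m inch '[[[0,0.5,0,0,0,0,10],[0,0,0,0,0,0,10],[0,0,0,0,0,0,10],[0,0,0,0,0,0,10],[0,0,0,0,0,0,10],[0,0,0,0,0,0,10],[0,0,0,0,0,0,10],[0,0,0,0,0,0,10]]]'; python3 -m inch '[[[0,0,0,0,0,0,10],[0,0,0,0,0,0,10],[0,0,0,0,0,0,10],[0,0,0,0,0,0,10],[0,0,0,0,0,0,10],[0,0,0,0,0,0,10],[0,0,0,0,0,0,10],[0,0,0,0,0,0,10]]]';python3 - <<'E'
from h import *
np.set_printoptions(precision=4,suppress=True)
for n in('wrist','scene','side'):
  cv2.imwrite(f'pics/{n}10.png',snapshot(n));print(get_state()['force'])
a=cv2.imread('pics/side10.png');b=cv2.imread('pics/scene10.png')
cv2.imwrite('pics/x10.png',np.hstack([cv2.resize(a[115:185,210:290],None,fx=5,fy=5,interpolation=2),cv2.resize(b[185:255,120:200],None,fx=5,fy=5,interpolation=2)]))
E
```

```text
time: 12.27
tool_pos: [0.5621, 0.0425, 0.0595]
tool_rot: [0.038, 0.999, -0.001, 0.0]
force: [-1.3, -5.8, 1.3]
opening: 0.185
time: 12.93
tool_pos: [0.5621, 0.0424, 0.0595]
tool_rot: [0.038, 0.999, -0.001, 0.0]
force: [-1.7, -5.5, 0.8]
opening: 0.184
[-2.0389 -4.7401  1.4176]
[-1.8174 -4.8832  0.8707]
[-1.5055 -5.334   1.2312]
```

View pics/x10.png

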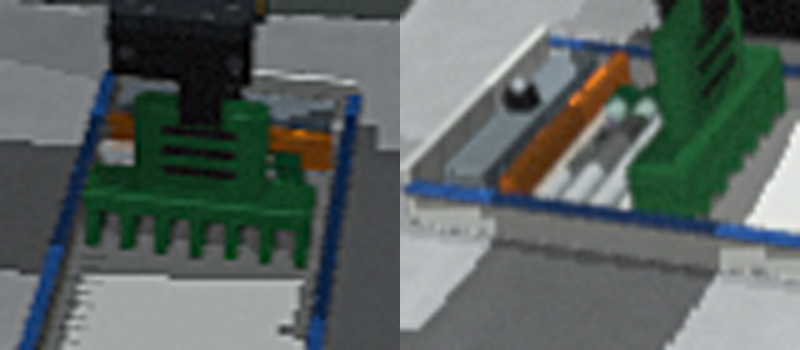

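```bash
python3 -m inch '[[[0,-0.5,0,0,0,0,10],[0,-0.5,0,0,0,0,10],[0,-0.5,0,0,0,0,10],[-0.1,-0.5,0,0,0,0,10],[0,-0.5,0,0,0,0,10],[0,-0.5,0,0,0,0,10],[-0.1,-0.5,0,0,0,0,10],[0,-0.5,0,0,0,0,10]]]'; python3 -m inch '[[[0,-0.5,0,0,0,0,10],[-0.1,-0.5,0,0,0,0,10],[0,-0.5,0,0,0,0,10],[-0.1,-1,0,0,0,0,10],[0,-1,0,0,0,0,10],[-0.2,-2,0,0,0,0,10],[-0.2,-3,0,0,0,0,10],[-0.4,-5,0,0,0,0,10]]]';python3 -m inch '[[[-0.8,-10,0,0,0,0,10],[-0.8,-10,0,0,0,0,10],[-1.6,-20,0,0,0,0,10],[-1.6,-20,0,0,0,0,10],[-0.8,-10,10,0,0,0,10],[0,0,30,0,0,0,10],[0,0,0,0,0,0,10],[0,0,0,0,0,0,10]]]';python3 - <<'E'
from h import *
np.set_printoptions(precision=4,suppress=True)
st=get_state();print(st['tool_pos'])
for n in('wrist','scene','side'):
  cv2.imwrite(f'pics/{n}11.png',snapshot(n))
a=cv2.imread('pics/side11.png');b=cv2.imread('pics/scene11.png');w=cv2.imread('pics/wrist11.png')
cv2.imwrite('pics/x11.png',np.hstack([cv2.resize(a[115:185,210:290],None,fx=5,fy=5,interpolation=2),cv2.resize(b[185:255,120:200],None,fx=5,fy=5,interpolation=2)]))
cv2.imwrite('pics/w11.png',cv2.resize(w[100:260,200:512],None,fx=2.5,fy=3,interpolation=2))
E
```

```text
time: 13.75
tool_pos: [0.5618, 0.0394, 0.0592]
tool_rot: [0.038, 0.999, 0.001, 0.0]
force: [0.8, -0.9, -0.1]
opening: 0.182
time: 14.42
tool_pos: [0.5608, 0.0254, 0.0594]
tool_rot: [0.038, 0.999, 0.0, 0.0]
force: [0.1, -0.9, -0.6]
opening: 0.182
time: 15.08
tool_pos: [0.5572, -0.0455, 0.1024]
tool_rot: [0.039, 0.999, -0.0, 0.003]
force: [0.2, 0.1, -0.4]
opening: 0.181
[ 0.5572 -0.0455  0.1024]
```

View pics/x11.png

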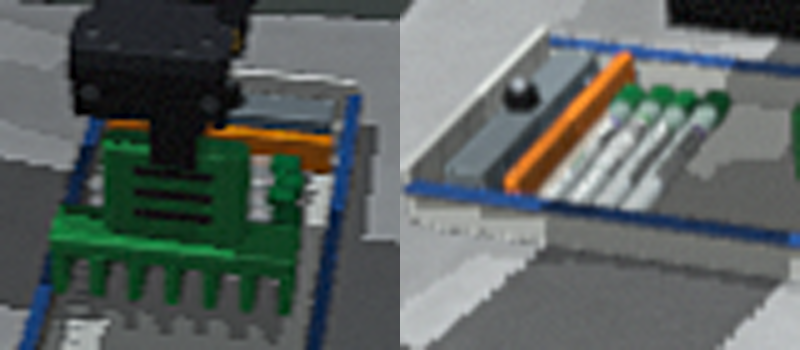

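View pics/w11.png

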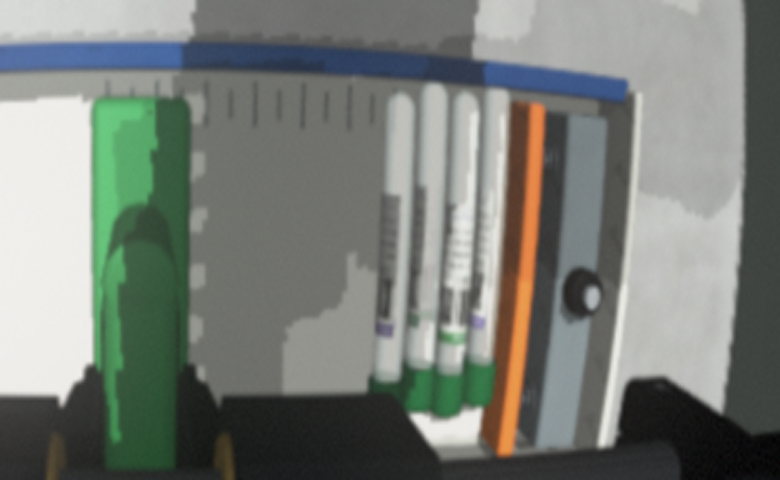

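```bash
python3 - <<'E'
from h import *
np.set_printoptions(precision=4,suppress=True)
st=get_state();k=np.array([2.5,3])
yaw=np.radians(-4.4);u=np.array([np.cos(yaw),np.sin(yaw)]);v=np.array([-u[1],u[0]]);o=np.array([.5597,-.0003])
for e in [((401,100),(387,380)),((434,95),(417,390)),((466,105),(449,390)),((496,98),(480,385))]:
  p=plane('wrist',np.array(e)/k+(200,100),.011,st)[:,:2]-o;y=p@v;x=p@u;print(y,y.mean(),'ang',np.degrees(np.arctan2(y[1]-y[0],x[1]-x[0])))
E
python3 -m inch '[[[0,0,25,0,0,0,10],[0,-5,25,0,0,0,10],[-10,-30,10,0,0,-1,10],[-12,-35,0,0,0,-1,10],[-12,-35,0,0,0,-1,10],[-12,-35,0,0,0,-1,10],[-12,-35,0,0,0,-1,10],[-12,-35,0,0,0,-1,10]]]'; python3 -m inch '[[[-12,-35,0,0,0,-1,10],[-12,-35,0,0,0,-1,10],[-12,-30,0,0,0,-1,10],[-8,-16,0,0,0,0,10],[0,0,0,0,0,0,10],[0,0,0,0,0,0,10],[0,0,0,0,0,0,10]]]'
```

```text
[0.0624 0.0629] 0.06269768652090785 ang 0.2885632584732669
[0.0772 0.0777] 0.07745010251145135 ang 0.22214820228494345
[0.0923 0.0934] 0.09287614815575673 ang 0.6276823893789675
[0.1067 0.1091] 0.10789603296123168 ang 1.2468111010908778
time: 15.9
tool_pos: [0.4838, -0.2552, 0.1579]
tool_rot: [0.091, 0.996, 0.001, -0.001]
force: [0.1, 0.3, -1.4]
opening: 0.183
time: 16.48
tool_pos: [0.4412, -0.3694, 0.1583]
tool_rot: [0.116, 0.993, 0.001, -0.001]
force: [-0.2, 0.0, -1.0]
opening: 0.184
```

```bash
python3 -m inch '[[[1,-4,-20,0,0,0,10],[1,-4,-25,0,0,0,10],[0,0,-25,0,0,0,10],[0,0,-15,0,0,0,10],[0,0,-8,0,0,0,10],[0,0,0,0,0,0,10],[0,0,0,0,0,0,10],[0,0,0,0,0,0,10]]]'
python3 - <<'E'
from h import *
st=get_state();print(st['tool_pos'],Ro.from_quat(st['tool_rot']).as_matrix()[:,2])
cv2.imwrite('pics/w12.png',snapshot('wrist'))
E
```

```text
time: 17.15
tool_pos: [0.4443, -0.3789, 0.068]
tool_rot: [0.116, 0.993, -0.001, 0.001]
force: [-0.5, -0.1, -1.5]
opening: 0.181
[ 0.44433967 -0.37887236  0.06800413] [ 0.00186976 -0.0018419  -0.99999656]
```

View pics/w12.png

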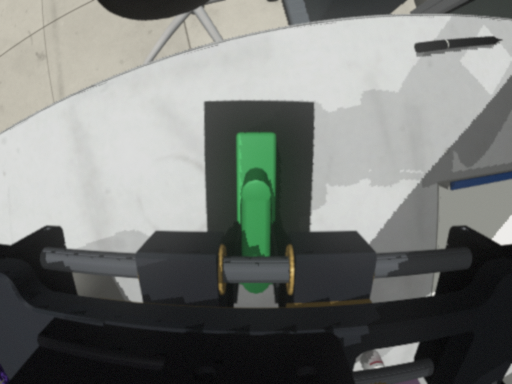

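The rake is over the mat, aligned and centred (mat edges x 205–313, rake 237–276). Lower the last ~12 mm gently.

```bash
python3 -m inch '[[[0,1.5,-5,0,0,0,10],[0,0,-3,0,0,0,10],[0,0,-2,0,0,0,10],[0,0,0,0,0,0,10],[0,0,0,0,0,0,10]]]'; python3 -m inch '[[[0,0,-1,0,0,0,10],[0,0,0,0,0,0,10],[0,0,0,0,0,0,10]]]';python3 -m inch '[[[0,0,-1,0,0,0,10],[0,0,0,0,0,0,10],[0,0,0,0,0,0,10]]]'
```

```text
time: 17.62
tool_pos: [0.4431, -0.377, 0.0562]
tool_rot: [0.117, 0.993, 0.0, -0.0]
force: [0.3, 0.1, -1.5]
opening: 0.185
time: 17.87
tool_pos: [0.4432, -0.3772, 0.056]
tool_rot: [0.117, 0.993, -0.0, 0.0]
force: [-2.2, 1.5, 3.8]
opening: 0.18
time: 18.12
tool_pos: [0.4432, -0.3774, 0.0559]
tool_rot: [0.117, 0.993, -0.0, -0.0]
force: [-4.3, 3.3, 8.0]
opening: 0.18
```

```bash
python3 -m inch '[[[0,0,1,0,0,0,10],[0,0,0.7,0,0,0,10],[0,0,0,0,0,0,10]]]'; python3 -m inch '[[[0,0,0,0,0,0,24],[0,0,0,0,0,0,30],[0,0,0,0,0,0,40],[0,0,0,0,0,0,50],[0,0,0,0,0,0,50],[0,0,0,0,0,0,50]]]'
python3 - <<'E'
from h import *
print(get_state()['tool_pos']);cv2.imwrite('pics/w13.png',snapshot('wrist'))
E
```

```text
time: 18.37
tool_pos: [0.4434, -0.3771, 0.056]
tool_rot: [0.117, 0.993, -0.0, 0.0]
force: [0.9, -0.3, -0.0]
opening: 0.185
time: 18.87
tool_pos: [0.4432, -0.377, 0.056]
tool_rot: [0.117, 0.993, 0.0, -0.0]
force: [-0.7, 0.3, -0.5]
opening: 0.508
[ 0.44317753 -0.37702307  0.05599316]
```

View pics/w13.png

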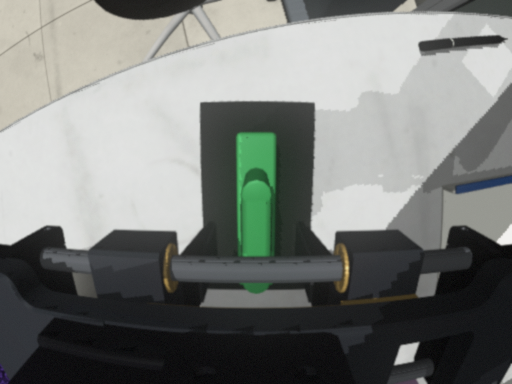

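Released and standing. Rise clear.

```bash
python3 -m inch '[[[0,0,10,0,0,0,55],[0,0,15,0,0,0,60],[0,0,30,0,0,0,60],[0,0,30,0,0,0,60],[0,0,30,0,0,0,60],[0,0,25,0,0,0,60],[0,0,0,0,0,0,60],[0,0,0,0,0,0,60]]]'
python3 - <<'E'
from h import *
np.set_printoptions(precision=4,suppress=True)
st=get_state();print(st['tool_pos'])
for n in('wrist','scene','side'): cv2.imwrite(f'pics/{n}14.png',snapshot(n))
a=cv2.imread('pics/side14.png');w=cv2.imread('pics/wrist14.png')
cv2.imwrite('pics/x14.png',np.hstack([cv2.resize(a[115:335,110:330],(400,400),interpolation=2),cv2.resize(w[90:250,180:340],(400,400),interpolation=2)]))
h=cv2.cvtColor(w,cv2.COLOR_BGR2HSV);m=cv2.inRange(h,(45,100,40),(80,255,255));m[:,:200]=0;m[:,320:]=0
ct=max(cv2.findContours(m,0,1)[0],key=cv2.contourArea);r=cv2.minAreaRect(ct);print(r,plane('wrist',cv2.boxPoints(r),.041,st).mean(0))
E
```

```text
time: 19.58
tool_pos: [0.4442, -0.3781, 0.1992]
tool_rot: [0.117, 0.993, -0.002, 0.002]
force: [-0.1, 0.8, -0.5]
opening: 0.629
[ 0.4442 -0.3781  0.1992]
((257.0, 178.0), (98.0, 24.0), 90.0) [ 0.4423 -0.3764  0.041 ]
```

View pics/x14.png

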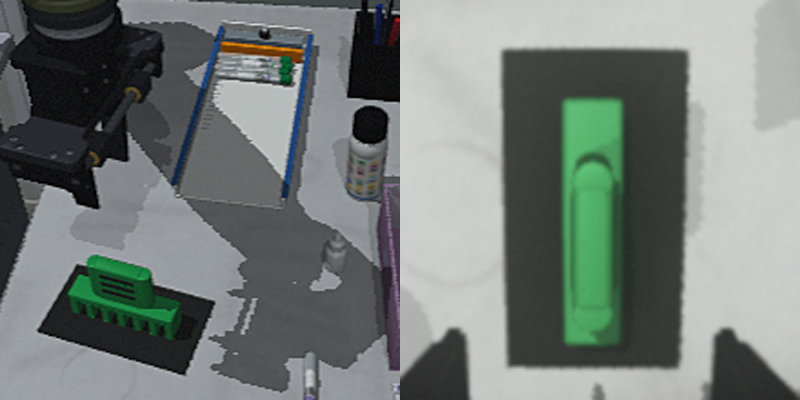

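View pics/scene14.png

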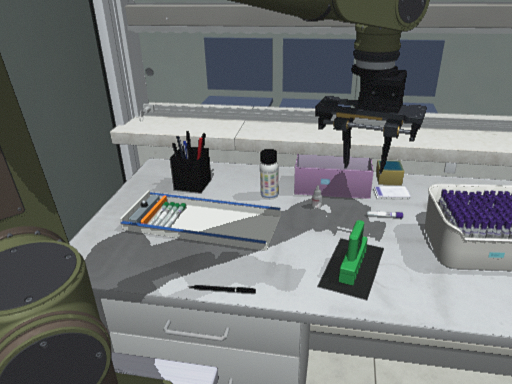

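The rake stands on the mat centre, the four tubes lie in their row at the pad, and the bystanders are where they were. Handing in.

```bash
python3 -c "
from station import *
print(job_done())"
```

```text
the job is handed in; nothing more can be done
None
```

I combed the four green-capped tubes into a row with the rake and pressed them on the pad. The row was left lying, the rake went back on its mat, and the job was handed in at about 20 s of robot time.

- **Press:** I held it for over a second. The wrist force read about 5 to 6 N, which is about 3.5 mm of pad travel; the arm's position gave 3 to 4 mm. I then backed off slowly.
- **Tubes:** After backing off, the wrist view put the tubes about 15 mm apart and within about 1.3° of square. The end picture shows the row unchanged, and the pad looked free. I only judged by eye that the tubes lie flat.
- **Rake:** It stands upright and released at about (0.442, -0.376). The mat's centre measures (0.439 to 0.445, -0.376 to -0.378), so it is within a few millimetres.
- **Bystanders:** The dropper, the strip bottle and the purple-capped tube look unmoved in the last scene picture; I did not measure them.

The only disagreement was between cameras: the scene and side views differed by up to 6 mm in x for the rake and mat. I used the wrist view, which agreed with the side view to about 2 mm. No check failed.

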